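# Prise a stuck battery pack out of its charging dock

## Task

The orange battery pack is jammed in its charging dock, too tight to pull. Set the tip of the red-handled pry bar under the pack's front lip with the blade across the dock's steel fulcrum, let go so that the bar rests there by itself, then bear down on the far end of its handle until the pack has come loose; do not touch the pack with the gripper before that. Then lift the pack out and stand it upright inside the blue tray, and leave the other loose things on the bench where they are.

Things in the scene. Friction and masses are not known exactly. Their poses are not given: they have to be found in the camera images.
- dock: grey charging dock, fixed, 130 x 100 mm, 75 mm high at the rear; origin on the bench under the centre of the bay, x level from its front (fulcrum side) to its rear, z up. In the bay's y sides two spring jaws clamp the lowest 5 mm of the pack's plug, holding it with about 60 to 110 N. The low deck in front, from x -75 to -27 mm, is 61 mm high.
- lip_edge (a point): point fixed on the dock (at x -40, z 75 mm): the middle of the lower edge of the seated pack's front lip. Axes as the dock. Under the lip the free gap is 14 mm high, down to the deck; the front wall of the pack's plug, where an inserted tip stops, is at x +15 mm from here. Push the tip in as far as it goes: set shallow, it slips out.
- fulcrum (a point): middle of the crest of the fulcrum, a fixed round steel bar, 12 mm thick, 70 mm long along y, sunk in the dock's front deck; crest 68 mm above the bench, at x -60 mm of the dock, 20 mm in front of lip_edge and 7 mm lower. Axes as the dock.
- pack_center (a point): centre of the orange battery pack, loose, 300 g, 56 mm high: a black plug 50 x 44 x 24 mm (foot 51 mm above the bench when seated), above it a black lip 4 mm thick, 56 mm wide (y), from x -40 (front) to +32 mm, on top a ribbed head 48 x 48 x 28 mm, gripped on its y faces. Prised up at the front lip it tilts about the rear lip edge; loose when its centre has risen over 4 mm.
- pack: the same battery pack; origin under its plug, 28 mm below pack_center. Raising the front lip by about 8 to 10 mm frees it from the jaws; it then stays up by 5 to 7 mm at its centre, tilted by about 0.2 rad with its front high, and lifts out with its weight only.
- bar_center (a point): middle of the pry bar, loose, 200 g, 180 mm long, 7 mm above the bench when lying. x runs along the bar to the tip, z up. From x -90 to +10 mm a red handle 24 mm wide, 14 mm thick; from +10 to +90 a steel blade 18 mm wide, 5 mm thick, centred in the thickness. It balances near x 0. The blade must slope down to the tip by about 0.15 rad to pass over the fulcrum and under the lip.
- bar: the same pry bar; origin 7 mm below bar_center. Resting across the fulcrum with its tip under the lip it stays by its own weight. Pressing down the handle's end with about 8 to 18 N frees the pack: the end sinks by 25 to 45 mm, then the force falls away suddenly. The handle's end meets the bench some 20 mm lower.
- bar_tip (a point): middle of the blade's end face, at x +90 mm. Axes as bar_center.
- bar_end (a point): middle of the handle's end face, at x -90 mm, half-way up. Axes as bar_center.
- tray: blue open tray, fixed, 130 (x) x 110 (y) x 22 mm high, walls and floor 4 to 5 mm thick; origin under its centre, on the bench, z up.
- meter: yellow multimeter, loose, lying flat, 130 x 75 x 34 mm, origin under its centre: leave alone. It and the tray swap places.
- spool: steel solder spool with black flanges, loose, standing, 54 mm across, 46 mm high, origin under its centre: leave alone.
- driver: green-handled screwdriver, loose, 170 mm long, lying on the bench: leave alone.
- spare: another battery pack with a grey head, loose, standing on the bench, the same size as the orange one, origin under its centre: leave alone.
- cup: blue cup, loose, 72 mm across, 85 mm high, origin under its centre: leave alone.
- flux: small jar with a white cap, loose, 44 mm across, 70 mm high, origin under its centre: leave alone.
There are look-alikes about, which are no part of the job. What is meant by the tray is not pink, and is the larger of those in its own colour.

How it is judged (in metres and radians):
On the way, in this order (a step that is already met when the one before it is completed fails the run):
1. the bar rests by itself with its tip under the pack's lip and its blade across the fulcrum, touched by no finger (x of bar_tip in the frame of lip_edge above 0.004 m and z of bar_tip in the frame of lip_edge between -0.014 and 0.002 m and y of bar_tip in the frame of lip_edge between -0.03 and 0.03 m and x of bar_center in the frame of fulcrum below -0.03 m and z of bar_center in the frame of fulcrum above -0.03 m and contact force between the fingers and bar below 0.2 N and linear speed of bar below 0.02 m/s), for 0.2 s.
2. the pack has been prised loose: its centre has risen more than 4 mm in the bay with the bar's tip still there and the gripper at the far end of the handle (z of pack_center in the frame of lip_edge above 0.008 m and horizontal distance between bar_tip and lip_edge below 0.035 m and contact force between the fingers and pack below 0.2 N and horizontal distance between the grasp point and bar_end below 0.06 m), for 0.1 s.
At the end, for the whole second after the job is handed in: the orange pack stands upright (within 0.12 rad) on the floor of the blue tray, its centre inside the tray's walls, at rest (x of pack_center in the frame of tray between -0.05 and 0.05 m and y of pack_center in the frame of tray between -0.04 and 0.04 m and height (world z) of pack_center below 0.037 m and angle between pack_center's own z axis and vertical below 0.12 rad and linear speed of pack below 0.02 m/s); the robot touches nothing.
It fails at once if the gripper touches the pack before it has come loose (centre risen less than 4 mm) (contact force between the fingers and pack above 1 N and horizontal distance between pack_center and lip_edge below 0.06 m and z of pack_center in the frame of lip_edge below 0.008 m).
It fails at once if the multimeter, spool, screwdriver, spare pack, cup or jar is moved more than 30 mm (distance of any of meter, spool, driver, spare, cup, flux from where it was at the start of the episode above 0.03 m).
It also fails if it takes over 61 s, if anything falls off the work surface, if the arm or the gripper's body presses on something with over 40 N, if the wrist force passes 120 N, or if a joint passes its speed limit or range.

## Robot

A 6-joint arm with a two-finger parallel gripper is mounted at the origin on the work surface. World frame = base frame: x ahead of the robot, y to its left, z up, the work surface at z = 0. Lengths are in m, angles in degrees, forces in N, time in s.
With the tool pointing down it reaches from about 0.325 to 0.85 m from the base axis. Payload 15.5 kg.
Tool frame: the origin (TCP) lies midway between the tips of the shut fingers; the grasp point (between the pads) lies 19 mm behind it; z points along the fingers, y is the line along which they close (so a half turn about z gives the same grasp; the last joint's range is limited). The gripper opens to 91 mm and grips with 3 to 60 N. Pads are 32 mm wide; open, the fingers measure 118 mm over their backs; the gripper's body (76 mm by 178 mm) begins 60 mm behind the grasp point.
Start: joints at [-78.065, 28.281, 77.091, -0, 74.628, -5.472], TCP at [0.187, -0.596, 0.214] pointing down, gripper open.
Joint ranges: [-166.48, 166.48], [-47.26, 123.95], [12.59, 153.08], [-70.14, 250.14], [6.76, 159.57], [-176.63, 176.63]. Speed limits (degrees/s): [108.29, 108.29, 147.25, 172.46, 172.46, 172.46].

## Interface

Orientations are given as a 3x3 rotation matrix whose columns are the frame's x, y, z axes.
In Python, from bench import ctrl gives the robot as it stands. The module is installed in compiled form; this text tells all that it offers. Calls block until the motion is done:
- ctrl.goto(position, orientation): joint-space move of the TCP to a pose.
- ctrl.move_l(position, vel=0.15, ori=None, contact_N=None): straight line of the TCP; ori=None keeps the orientation; vel is the mean speed in m/s. With contact_N (N) it stops when the force on the tool has changed by that much, and returns True; else False.
- ctrl.movej(angles): joint-space move.
- ctrl.command_gripper(opening): opening from 0.0 (shut) to 1.0 (fully open); the grip force is fixed at half the most; returns when the fingers have stopped.
- ctrl.sleep(seconds).
- ctrl.ik(position, orientation): joint angles nearest the present ones, or None.
- ctrl.read_camera(name): name is "scene" or "side" or "wrist"; returns the picture (420x560x3 uint8, blue, green, red); there is no depth.
- ctrl.camera_params(name): a dict with "fx", "fy", "cx", "cy" (pixels), "pose" (4x4, takes a point from camera to world coordinates); the wrist camera has in their place "T_tool_cam" (4x4, takes a point from camera to tool coordinates, whose origin is the TCP and whose axes are the flange's). Camera axes: x right, y up, looking along -z (the intrinsics and any distortion apply to the point x, -y, -z); pixel columns grow to the right and rows downward; lengths in m; the calibration is good to about 2 mm. A picture is of the moment at which its call begins: read the wrist's pose just before it. camera_params takes no time and is no camera call.
A pose or a line that the arm cannot do raises ctrl.MotionError and nothing moves.
- ctrl.sign_off(): hands the job in; it is judged then, once.
Readings, each from a call of its own:
- ctrl.current_t(): time.
- ctrl.current_q(): joint angles.
- ctrl.current_dq(): joint speeds.
- ctrl.current_effort(): joint torques, N m.
- ctrl.current_tool_pos(): TCP position.
- ctrl.current_eef_rot(): TCP orientation.
- ctrl.current_contact_force(): force on the tool from outside, world axes, zero at the start.
- ctrl.current_wrist_torque(): the same for the moment, N m.
- ctrl.current_grip_width(): opening from 0.0 (shut) to 1.0 (fully open).
- ctrl.current_grasp_force(): force on a finger pad.
Only numpy, scipy, OpenCV 4.12 (cv2) and the standard library are available. Lean on these libraries where they do the work, as an engineer would, in place of code of your own. Each camera call takes 0.05 s, during which the arm holds its last target. There are 200 camera calls.

## Working session

There is one attempt and no reset: what is moved stays moved. The work goes in short steps, each a Python script; the robot and the scene stay as the last script left them, time stands still between calls to the robot, and variables do not carry over. Pictures are saved under pics/ and viewed, at most 11 in all, crops included, and the job is handed in when it is done.

```bash
mkdir -p pics
python3 - <<'E'
from bench import ctrl
import cv2,numpy as np
for n in ("scene","side"):
    im=ctrl.read_camera(n); cv2.imwrite(f"pics/{n}0.png",im); p=ctrl.camera_params(n); print(n,p)
print(ctrl.camera_params("wrist"),ctrl.current_t(),ctrl.current_eef_rot())
E
```

```text
scene {'fx': 379.66201307147276, 'fy': 379.66201307147276, 'cx': 276.0591262203711, 'cy': 208.41730761627346, 'pose': array([[ 0.5570339 , -0.72346246,  0.40781773,  1.04690818],
       [ 0.8304614 ,  0.48117301, -0.28072478, -0.3898451 ],
       [ 0.00686296,  0.4950501 ,  0.86883733,  1.10610439],
       [ 0.        ,  0.        ,  0.        ,  1.        ]])}
side {'fx': 446.24997667738484, 'fy': 446.24997667738484, 'cx': 283.0273557965775, 'cy': 212.72594528236317, 'pose': array([[-0.98504634,  0.09309015, -0.14497563,  0.38471837],
       [-0.17168327, -0.60089281,  0.78067451,  0.90351465],
       [-0.01444171,  0.79389046,  0.60788928,  0.80699376],
       [ 0.        ,  0.        ,  0.        ,  1.        ]])}
{'fx': 362.9046814417448, 'fy': 362.9046814417448, 'cx': 284.9102148155898, 'cy': 211.92784327621717, 'T_tool_cam': array([[ 4.49463929e-04,  9.59796206e-01,  2.80697419e-01,
         7.94798120e-02],
       [ 9.99999733e-01, -2.69768545e-04, -6.78812738e-04,
         7.75856028e-04],
       [-5.75798557e-04,  2.80697649e-01, -9.59796071e-01,
        -1.71263838e-01],
       [ 0.00000000e+00,  0.00000000e+00,  0.00000000e+00,
         1.00000000e+00]])} 0.1 [[ 9.54215116e-01  2.99121177e-01 -1.87039693e-04]
 [ 2.99121203e-01 -9.54214539e-01  1.05825581e-03]
 [ 1.38070728e-04 -1.06575123e-03 -9.99999423e-01]]
```

View pics/scene0.png

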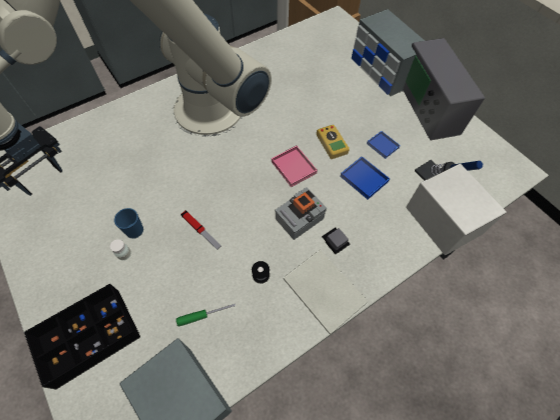

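View pics/side0.png

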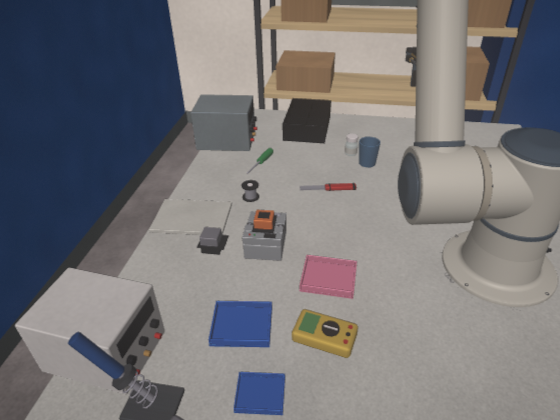

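Scene view: large blue tray at (365,178), small blue tray (383,144), pink tray (295,165). The large blue one fits. The dock with the orange pack is at (302,212) and the pry bar at (200,229), red end at (184,213) and tip at (219,247). Side view: dock (265,235), bar from (355,187) to (301,188), large blue tray (242,323), small blue tray (260,392).

```bash
cat > h.py <<'E'
from bench import ctrl
import cv2,numpy as np
def cam(n):
    p=ctrl.camera_params(n)
    if n=="wrist":
        T=np.eye(4);T[:3,:3]=ctrl.current_eef_rot();T[:3,3]=ctrl.current_tool_pos();P=T@p["T_tool_cam"]
    else: P=p["pose"]
    return p,P
def plane(c,uv,z):
    p,P=c;u,v=uv
    d=P[:3,:3]@np.array([(u-p["cx"])/p["fx"],-(v-p["cy"])/p["fy"],-1.]);o=P[:3,3]
    return o+d*(z-o[2])/d[2]
def proj(c,X):
    p,P=c;q=P[:3,:3].T@(np.asarray(X)-P[:3,3]);return p["cx"]-p["fx"]*q[0]/q[2],p["cy"]+p["fy"]*q[1]/q[2]
def tri(l):
    A=np.zeros((3,3));b=np.zeros(3)
    for c,uv in l:
        o=c[1][:3,3];d=plane(c,uv,0)-o;d/=np.linalg.norm(d);M=np.eye(3)-np.outer(d,d);A+=M;b+=M@o
    return np.linalg.solve(A,b)
def blobs(im,lo,hi,amin=30):
    m=cv2.inRange(cv2.cvtColor(im,cv2.COLOR_BGR2HSV),lo,hi)
    cs,_=cv2.findContours(m,cv2.RETR_EXTERNAL,cv2.CHAIN_APPROX_NONE)
    return sorted([c for c in cs if cv2.contourArea(c)>amin],key=cv2.contourArea,reverse=True)
E
python3 - <<'E'
from h import *
np.set_printoptions(precision=4,suppress=True)
for n in("scene","side"):
    im=cv2.imread(f"pics/{n}0.png");c=cam(n)
    for nm,lo,hi,z in(("blue",(112,140,60),(125,255,255),.022),("orange",(5,170,120),(14,255,255),.107),("red",(0,170,90),(4,255,255),.012),("red2",(175,170,90),(180,255,255),.012)):
        for b in blobs(im,lo,hi)[:3]:
            r=cv2.minAreaRect(b);q=cv2.boxPoints(r)
            print(n,nm,cv2.contourArea(b),np.round(r[0]),plane(c,r[0],z)[:2]);
            if nm=="blue":print(np.array([plane(c,x,z)[:2] for x in q]))
a=cv2.imread("pics/scene0.png")[120:280,160:420];b=cv2.imread("pics/side0.png")[140:420,170:400]
cv2.imwrite("pics/crop0.png",np.hstack([cv2.resize(a,(420,258)),]))
A=cv2.resize(a,None,fx=2,fy=2,interpolation=2);B=cv2.resize(b,None,fx=1.2,fy=1.2)
o=np.zeros((max(A.shape[0],B.shape[0]),A.shape[1]+B.shape[1],3),np.uint8);o[:A.shape[0],:A.shape[1]]=A;o[:B.shape[0],A.shape[1]:]=B
cv2.imwrite("pics/crop0.png",o);print(o.shape)
E
```

```text
scene blue 235.0 [383. 144.] [0.5307 0.4348]
[[0.497  0.4001]
 [0.4756 0.4585]
 [0.5643 0.4693]
 [0.5835 0.412 ]]
scene blue 187.5 [358. 174.] [0.5807 0.2767]
[[0.5525 0.2305]
 [0.5367 0.3289]
 [0.609  0.3231]
 [0.6227 0.227 ]]
scene orange 159.5 [304. 201.] [0.6028 0.0176]
scene red 122.0 [193. 222.] [ 0.4262 -0.289 ]
side blue 1446.5 [259. 393.] [0.5208 0.4565]
[[0.5579 0.5002]
 [0.5752 0.4198]
 [0.481  0.4097]
 [0.4707 0.4903]]
side blue 487.5 [243. 319.] [0.5935 0.2911]
[[0.6444 0.3412]
 [0.666  0.2415]
 [0.5391 0.2375]
 [0.5276 0.3361]]
side blue 194.0 [240. 342.] [0.5858 0.3491]
[[0.6433 0.3665]
 [0.6489 0.3463]
 [0.5276 0.3316]
 [0.5241 0.352 ]]
(336, 796, 3)
```

View pics/crop0.png

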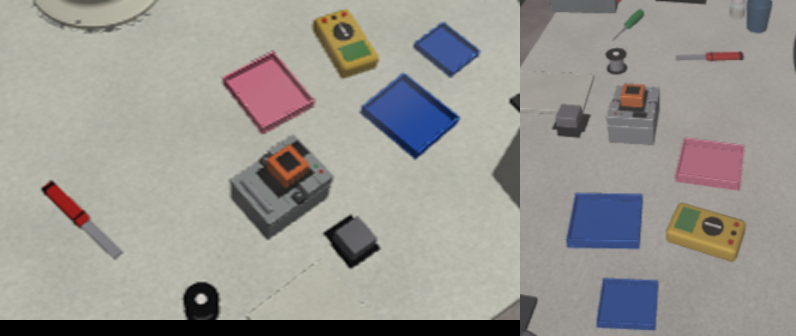

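The larger blue tray is confirmed by area against the small one and by colour against pink, at about (0.59,0.29). The dock's front (fulcrum) side faces −y. I'll take close wrist views over the dock and the bar.

```bash
cat >> h.py <<'E'
def down(yaw):  # tool z down, tool x at yaw (rad)
    c,s=np.cos(yaw),np.sin(yaw);return np.array([[c,s,0],[s,-c,0],[0,0,-1.]])
E
python3 - <<'E'
from h import *
import json
np.set_printoptions(precision=4,suppress=True)
c=cam("scene");print(plane(c,(183,211),.014),plane(c,(220,248),.007));s=cam("side");print(plane(s,(355,187),.014),plane(s,(301,188),.007))
R=ctrl.current_eef_rot()
yaw=np.arctan2(R[1,0],R[0,0])
for i,(p,y) in enumerate([((.42,-.27,.25),yaw),((.53,0.0,.30),yaw)]):
    best=None
    for k in (y,y+np.pi):
        q=ctrl.ik(np.array(p),down(k)); print(k,q)
    ctrl.goto(np.array(p),down(y)); ctrl.sleep(.2)
    w=cam("wrist");im=ctrl.read_camera("wrist");cv2.imwrite(f"pics/w{i}.png",im);np.save(f"w{i}.npy",w[1]);print(w[1][:3,3])
print(ctrl.current_t())
cv2.imwrite("pics/w01.png",np.hstack([cv2.resize(cv2.imread(f"pics/w{i}.png"),(400,300)) for i in (0,1)]))
E
```

```text
[ 0.3728 -0.2975  0.014 ] [ 0.5523 -0.2611  0.007 ]
[ 0.3727 -0.2808  0.014 ] [ 0.5413 -0.2599  0.007 ]
0.3037715609578024 [-39.5908  15.9823  91.4546  -0.      72.5631  33.0044]
3.4453642145475953 [ -39.5908   15.9823   91.4546   -0.       72.5631 -146.9956]
[ 0.4959 -0.2478  0.4211]
0.3037715609578024 [-6.4567 16.1245 82.9831 -0.     80.8924 66.1384]
3.4453642145475953 [  -6.4567   16.1245   82.9831   -0.       80.8924 -113.8616]
[0.606  0.0219 0.4711]
3.225
```

View pics/w01.png

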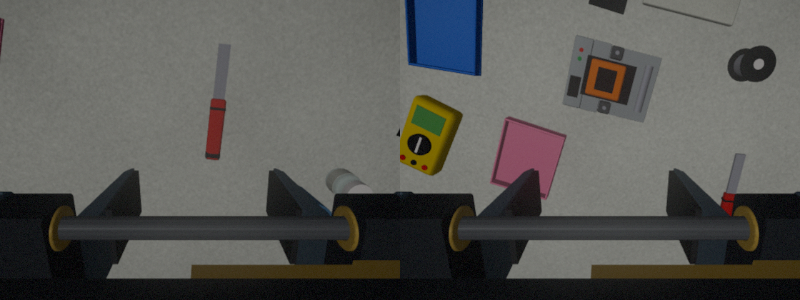

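Left view: the bar, tip near (313,62) and handle end near (297,222) in full-res pixels. Right view: the dock, with the orange head at about (290,112) and the fulcrum crest line near x≈350 on its right. I'll extract the edges next.

Run:
```python
from h import *
np.set_printoptions(precision=4,suppress=True)
p=ctrl.camera_params("wrist")
w0=(p,np.load("w0.npy"));w1=(p,np.load("w1.npy"))
im=cv2.imread("pics/w0.png")
hsv=cv2.cvtColor(im,cv2.COLOR_BGR2HSV)
m=cv2.inRange(hsv,(0,140,60),(6,255,255))|cv2.inRange(hsv,(174,140,60),(180,255,255))
m[:, :100]=0;m[260:]=0
b=cv2.findNonZero(m);r=cv2.minAreaRect(b);q=np.array([plane(w0,x,.014)[:2] for x in cv2.boxPoints(r)]);print("red",r,q)
cr=cv2.resize(im[50:240,260:350],None,fx=3,fy=3,interpolation=cv2.INTER_CUBIC)
im1=cv2.imread("pics/w1.png")
b=blobs(im1,(6,160,80),(16,255,255))[0];r=cv2.minAreaRect(b);q=np.array([plane(w1,x,.107)[:2] for x in cv2.boxPoints(r)]);print("head",r,q,q.mean(0))
cr1=cv2.resize(im1[40:180,220:375],None,fx=3,fy=3,interpolation=cv2.INTER_CUBIC)
o=np.zeros((570,270+465,3),np.uint8);o[:570,:270]=cr;o[:420,270:]=cr1
cv2.imwrite("pics/crop1.png",o)
b=blobs(im1,(112,140,50),(125,255,255))
for x in b[:2]:print(cv2.boundingRect(x))
```

```text
red ((301.20123291015625, 180.68902587890625), (19.988109588623047, 84.14883422851562), 6.340191841125488) [[ 0.3718 -0.2889]
 [ 0.4672 -0.2696]
 [ 0.4715 -0.2913]
 [ 0.3761 -0.3121]]
head ((286.5882568359375, 111.14706420898438), (49.23472595214844, 50.44740676879883), 14.03624439239502) [[ 0.5763  0.0414]
 [ 0.6232  0.0429]
 [ 0.6265 -0.0036]
 [ 0.5793 -0.0069]] [0.6013 0.0185]
```

View pics/crop1.png

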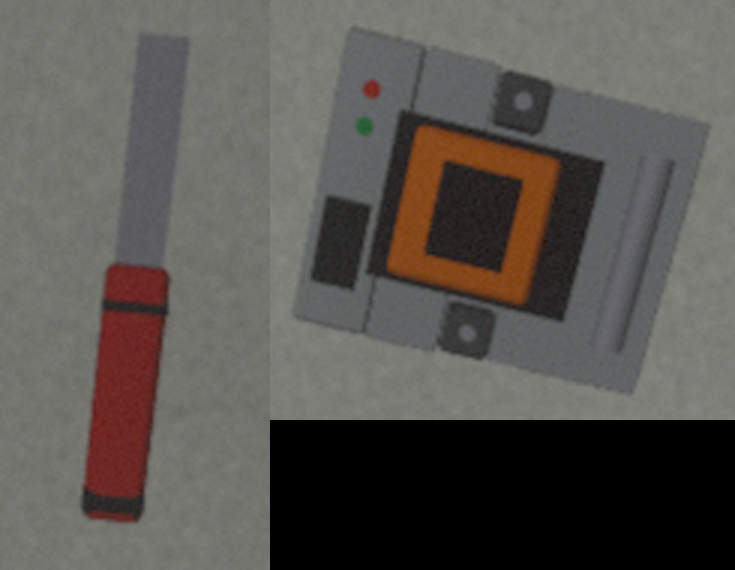

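The crop shows the bar with its tip edge at crop (164,35) and handle end at (112,519). The dock shows the lip's front edge from (605,162) to (563,320), the fulcrum crest from (657,157) to (609,352), the front deck corners at (709,123) and (634,393), and the rear corners at (350,27) and (293,318).

Run:
```python
from h import *
np.set_printoptions(precision=4,suppress=True)
p=ctrl.camera_params("wrist")
w0=(p,np.load("w0.npy"));w1=(p,np.load("w1.npy"))
A=lambda u,v:(260+u/3,50+v/3)
B=lambda u,v:(220+(u-270)/3,40+v/3)
t=plane(w0,A(164.5,35.5),.007);e=plane(w0,A(112,519),.005)  ;print("tip",t,"end",e,np.linalg.norm(t-e))
j=[plane(w0,A(u,v),.014) for u,v in((108,267),(168,269))];print("joint",j, np.mean(j,0))
for n,a,b,z in(("lip",(605,162),(563,320),.079),("crest",(657,157),(609,352),.068),("front",(709,123),(634,393),.061),("rear",(350,27),(293,318),.075)):
    P,Q=plane(w1,B(*a),z),plane(w1,B(*b),z);d=Q-P
    print(n,P[:2],Q[:2],"mid",(P+Q)[:2]/2,"len",np.linalg.norm(d),"yaw x",np.degrees(np.arctan2(d[0],-d[1]))+0)
im=cv2.imread("pics/w1.png");hsv=cv2.cvtColor(im,cv2.COLOR_BGR2HSV)
```

```text
tip [ 0.5481 -0.2649  0.007 ] end [ 0.3709 -0.3027  0.005 ] 0.18114152334994
joint [array([ 0.466 , -0.2701,  0.014 ]), array([ 0.4719, -0.2914,  0.014 ])] [ 0.4689 -0.2808  0.014 ]
lip [ 0.6314 -0.0208] [ 0.5764 -0.0243] mid [ 0.6039 -0.0226] len 0.055153744738282474 yaw x -86.32749780731073
crest [ 0.6392 -0.0389] [ 0.5695 -0.0456] mid [ 0.6043 -0.0423] len 0.06996094373118628 yaw x -84.4868473660034
front [ 0.656  -0.0536] [ 0.5571 -0.0611] mid [ 0.6065 -0.0574] len 0.09924572579627244 yaw x -85.7052920152748
rear [0.6468 0.0746] [0.5478 0.0682] mid [0.5973 0.0714] len 0.09924001818141055 yaw x -86.27843057250955
```

Sizes check out: lip 55/56 mm, crest 70/70, dock width 99/100, bar 181/180. The dock origin from four features agrees within 1 mm at (0.601,0.0172), yaw 94°. Now I'll grasp the bar and bring it to the pre-insert pose.

```bash
cat >> h.py <<'E'
YD=np.radians(94.0);OD=np.array([.601,.0172,0]);XD=np.array([np.cos(YD),np.sin(YD),0]);YDv=np.array([-np.sin(YD),np.cos(YD),0]);Z=np.array([0,0,1.])
dock=lambda x,y,z:OD+x*XD+y*YDv+z*Z
todock=lambda P:np.array([(P-OD)@XD,(P-OD)@YDv,P[2]])
def pitched(yaw,b):
    d=np.array([np.cos(yaw),np.sin(yaw),0]);x=np.cos(b)*d-np.sin(b)*Z;y=down(yaw)[:,1];return np.c_[x,y,np.cross(x,y)]
def barpose(tipx,b,clear,y=0,T=np.array([.010,0,-.004])):
    n=np.array([np.sin(b),np.cos(b)]);a=np.array([-.060,.062])+(.0085+clear)*n
    s=(tipx-a[0])/np.cos(b);tip=a+s*np.array([np.cos(b),-np.sin(b)])
    R=pitched(YD,b);P=dock(tip[0],y,tip[1]);return P-R@(T+np.array([.09,0,0])),R
E
python3 - <<'E'
from h import *
np.set_printoptions(precision=4,suppress=True)
yb=np.radians(12.04);d=np.array([np.cos(yb),np.sin(yb),0]);g=np.array([.4596,-.2838,0])-.010*d
pp,R=barpose(-.085,.15,.0015);pq,_=barpose(-.023,.15,.0015)
print(pp,pq,ctrl.ik(pp,R),ctrl.ik(pq,R))
ctrl.command_gripper(.65)
ctrl.goto(g+.08*Z,down(yb));ctrl.move_l(g+.003*Z,vel=.12)
ctrl.command_gripper(0.);print("grip",ctrl.current_grip_width(),ctrl.current_grasp_force())
ctrl.move_l(g+.15*Z,vel=.2)
ctrl.goto(pp+.05*Z,R);ctrl.move_l(pp,vel=.1);ctrl.sleep(.2)
w=cam("wrist");im=ctrl.read_camera("wrist");cv2.imwrite("pics/w2.png",im);np.save("w2.npy",w[1])
s=ctrl.read_camera("side");cv2.imwrite("pics/s2.png",s)
tip=dock(-.085,0,0);bt=pp+R@np.array([.1,0,-.004]);print("exp tip px wrist",proj(w,bt),"side",proj(cam("side"),bt),todock(bt),ctrl.current_t())
cv2.imwrite("pics/c2.png",np.hstack([im[20:300,170:450],cv2.resize(s[150:290,180:360],None,fx=2,fy=2)]))
E
```

```text
[ 0.6139 -0.1668  0.0869] [ 0.6095 -0.105   0.0775] [-16.1145  36.246   85.4597  -9.7786  55.7104 -14.7786] [-10.5678  36.1432  87.7738 -10.2535  54.344   -8.7067]
grip 0.2607840769601412 29.999848008155823
exp tip px wrist (np.float64(284.0414084139078), np.float64(53.26088159505875)) side (np.float64(267.99044458944303), np.float64(204.12360801939434)) [-0.085  -0.      0.0759] 9.475
```

View pics/c2.png

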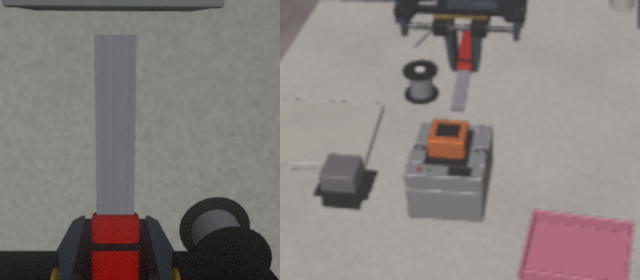

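The wrist shows the tip at full-res (285,55) against (284,53) predicted, and the side view agrees at (270,204) against (268,204). The grasp is as modelled, so I'll insert.

Run:
```python
from h import *
np.set_printoptions(precision=4,suppress=True)
pq,R=barpose(-.0215,.15,.0015)
f0=ctrl.current_contact_force()
hit=ctrl.move_l(pq,vel=.04,contact_N=6)
p=ctrl.current_tool_pos();t=p+R@np.array([.1,0,-.004]);print(hit,todock(t),ctrl.current_contact_force()-f0,ctrl.current_grasp_force())
np.save("tip.npy",todock(t))
w=cam("wrist");im=ctrl.read_camera("wrist");cv2.imwrite("pics/w3.png",im)
s=ctrl.read_camera("side");cv2.imwrite("pics/s3.png",s)
cv2.imwrite("pics/c3.png",np.hstack([im[0:300,150:450],cv2.resize(s[170:270,210:330],None,fx=3,fy=3)]));print(ctrl.current_t())
```

```text
True [-0.0241  0.      0.0665] [-0.0538 -4.1807  1.6524] 29.998911917209625
11.0
```

View pics/c3.png

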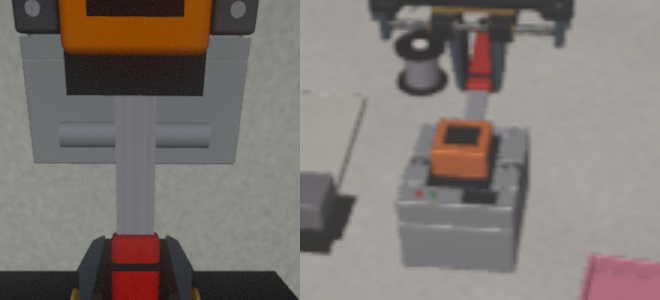

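The blade lies over the fulcrum and under the lip, seated against the plug (tip at x −24 mm against −25 expected). Next I'll level it onto the fulcrum, release and move above the handle end.

Run:
```python
from h import *
np.set_printoptions(precision=4,suppress=True)
for b,c in((.05,.0008),(-.035,.0003)):
    p,R=barpose(-.0245,b,c);ctrl.move_l(p,vel=.04,ori=R,contact_N=15)
print(ctrl.current_contact_force())
ctrl.command_gripper(.55)
ctrl.sleep(.4)
p=ctrl.current_tool_pos();R=ctrl.current_eef_rot()
ctrl.move_l(p-R[:,2]*.06,vel=.12)
ctrl.command_gripper(0.)
top=dock(-.190,0,.13)
ctrl.goto(top,down(YD));ctrl.sleep(.1)
w=cam("wrist");im=ctrl.read_camera("wrist");cv2.imwrite("pics/w4.png",im)
s=ctrl.read_camera("side");cv2.imwrite("pics/s4.png",s);sc=ctrl.read_camera("scene");cv2.imwrite("pics/sc4.png",sc)
a=cv2.resize(s[150:270,210:330],None,fx=2.5,fy=2.5);b=cv2.resize(sc[160:280,230:350],None,fx=2.5,fy=2.5)
cv2.imwrite("pics/c4.png",np.hstack([a,b,np.ascontiguousarray(im[0:300,190:390])]));print(ctrl.current_t(),ctrl.current_contact_force())
```

```text
[ 0.9626 -2.7759  2.5549]
14.7167 [-0.0179  0.3815  1.3018]
```

View pics/c4.png

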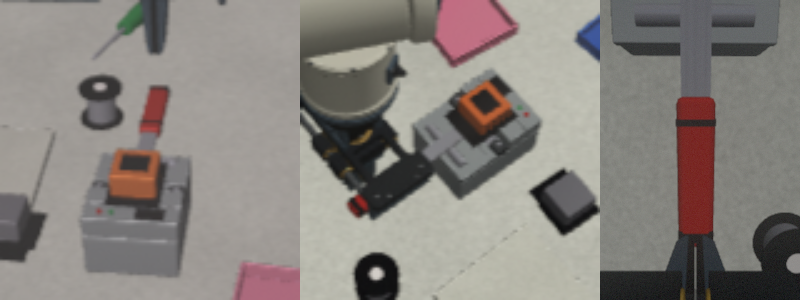

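The bar rests across the fulcrum by itself, straight (wrist crop x≈696 along its length), with the closed fingers centred over its end. Now I'll press down in steps, watching the force.

Run:
```python
from h import *
np.set_printoptions(precision=4,suppress=True)
f0=ctrl.current_contact_force()[2]
ctrl.move_l(dock(-.190,0,.085),vel=.08)
hit=ctrl.move_l(dock(-.190,0,.05),vel=.03,contact_N=2);z=ctrl.current_tool_pos()[2];z0=z;print(hit,z)
mx=0
while z>.012:
    z-=.003;ctrl.move_l(dock(-.190,0,z),vel=.03);f=ctrl.current_contact_force()[2]-f0;print(round(z0-z,3),round(f,1))
    mx=max(mx,f)
    if mx>6 and f<mx*.5 :break
    if f>35:break
ctrl.sleep(.3);print(ctrl.current_tool_pos(),ctrl.current_contact_force()[2]-f0,ctrl.current_t())
s=ctrl.read_camera("side");cv2.imwrite("pics/s5.png",s)
sc=ctrl.read_camera("scene");cv2.imwrite("pics/sc5.png",sc)
```

```text
True 0.06751050361735492
0.003 8.9
0.006 14.3
0.009 10.3
0.012 16.1
0.015 9.6
0.018 13.1
0.021 4.7
[ 0.6141 -0.1723  0.0464] -0.9916467390059924 18.1583
```

Run:
```python
from h import *
np.set_printoptions(precision=4,suppress=True)
lo,hi=(5,170,80),(16,255,255)
L=[]
def head(n):
    im=ctrl.read_camera(n);b=blobs(im,lo,hi)
    x=[cv2.boundingRect(c) for c in b[:1]];return im,x,cv2.minAreaRect(b[0])[0]
for k in("4","5"):
    for n,c in(("s","side"),("sc","scene")):
        b=blobs(cv2.imread(f"pics/{n}{k}.png"),lo,hi);print(n,k,[cv2.boundingRect(x) for x in b[:1]])
p=ctrl.current_tool_pos()
for i in range(4):
    p=p-.003*Z;ctrl.move_l(p,vel=.03);ctrl.sleep(.1)
    im,x,ce=head("side");print(round(p[2],4),ctrl.current_contact_force()[2].round(1),x,np.round(ce,1))
cv2.imwrite("pics/s6.png",im);sc=ctrl.read_camera("scene")
a=cv2.resize(im[150:270,210:330],None,fx=3,fy=3);b=cv2.resize(sc[160:280,230:350],None,fx=3,fy=3)
cv2.imwrite("pics/c6.png",np.hstack([a,b]));print(ctrl.current_t())
```

```text
s 4 []
sc 4 [(294, 193, 20, 17)]
s 5 []
sc 5 [(296, 191, 19, 16)]Traceback (most recent call last):
  File "<stdin>", line 14, in <module>
  File "<stdin>", line 7, in head
IndexError: list index out of range
```

Run:
```python
from h import *
lo,hi=(3,120,80),(18,255,255)
def head(im):
    im=im[150:290,200:330];b=blobs(im,lo,hi);return [cv2.boundingRect(c) for c in b[:1]]
print([head(cv2.imread(f"pics/s{k}.png")) for k in (0,)] if 0 else "", head(cv2.imread("pics/s4.png")),head(cv2.imread("pics/s5.png")))
p=ctrl.current_tool_pos()
for i in range(2):
    im=ctrl.read_camera("side");print(round(p[2],4),ctrl.current_contact_force()[2].round(1),head(im))
    if i==0:p=p-.003*Z;ctrl.move_l(p,vel=.03);ctrl.sleep(.15)
sc=ctrl.read_camera("scene")
a=cv2.resize(im[150:270,210:330],None,fx=3,fy=3);b=cv2.resize(sc[160:280,230:350],None,fx=3,fy=3)
cv2.imwrite("pics/c6.png",np.hstack([a,b]));print(ctrl.current_t())
```

```text
[(54, 60, 20, 19)] [(54, 59, 20, 20)]
0.0433 -0.1 [(54, 59, 20, 20)]
0.0403 -0.4 [(54, 59, 20, 20)]
19.2167
```

View pics/c6.png

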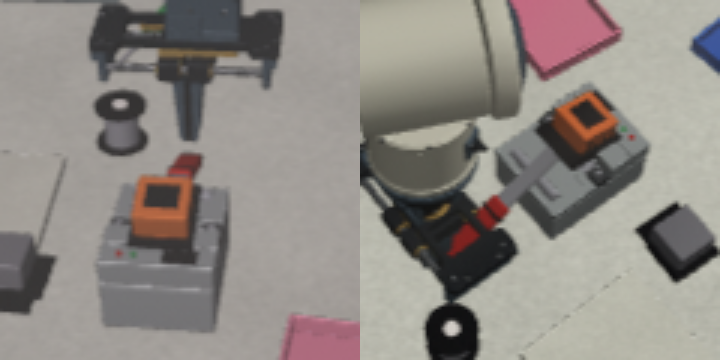

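The pack sits tilted with its front high, the blade tip is still under the lip and the press force has gone to zero. That means it came loose. I'll press a touch more for certainty, then retract and check the head's position from the wrist.

```bash
cat >> h.py <<'E'
def packpt(px,pz,t):  # pack coords (origin under plug) -> world, tilted t about rear lip edge
    v=np.array([px-.032,pz+.051-.075]);c,s=np.cos(t),np.sin(t)
    return dock(.032+v[0]*c+v[1]*s,0,.075-v[0]*s+v[1]*c)
E
python3 - <<'E'
from h import *
np.set_printoptions(precision=4,suppress=True)
p=ctrl.current_tool_pos();h=ctrl.move_l(np.r_[p[:2],.026],vel=.04,contact_N=3);print(h,ctrl.current_tool_pos()[2],ctrl.current_contact_force());ctrl.sleep(.15)
ctrl.move_l(np.r_[p[:2],.15],vel=.2)
ctrl.command_gripper(.85)
ctrl.goto(dock(-.05,0,.24),down(YD));ctrl.sleep(.15)
w=cam("wrist");im=ctrl.read_camera("wrist");cv2.imwrite("pics/w7.png",im);np.save("w7.npy",w[1])
b=blobs(im,(5,150,60),(18,255,255))[0];print("rect",cv2.minAreaRect(b),cv2.boundingRect(b))
for t in(0,.1,.15,.2,.25):
    print(t,[np.round(proj(w,packpt(x,.056,t))) for x in(-.024,.024)],"centre z",packpt(0,.028,t)[2]-.075)
print(ctrl.current_t());cv2.imwrite("pics/c7.png",im)
E
```

```text
False 0.025710805655943775 [0.7968 0.801  0.9545]
rect ((283.5, 131.0), (60.0, 59.0), 90.0) (254, 101, 60, 61)
0 [array([285., 170.]), array([285., 110.])] centre z 0.0040000000000000036
0.1 [array([285., 167.]), array([285., 106.])] centre z 0.007174685993810617
0.15 [array([285., 165.]), array([285., 104.])] centre z 0.00873710455089935
0.2 [array([285., 163.]), array([285., 102.])] centre z 0.01027768489680693
0.25 [array([285., 160.]), array([285., 100.])] centre z 0.011792576382987308
22.775
```

View pics/c7.png

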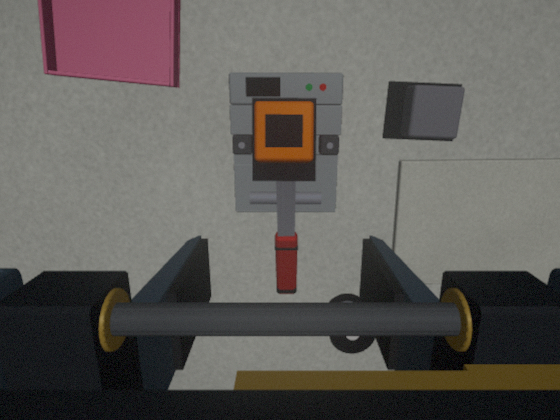

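The head edges at rows 101–162 match a tilt of 0.2 rad (centre z +10 mm over lip_edge), so the pack is loose. Next: grasp, lift, look, and get the tray centre from both views.

Run:
```python
from h import *
np.set_printoptions(precision=4,suppress=True)
c=cam("scene");s=cam("side")
C=[(403,74),(459,118),(417,157),(361,112)];S=[(575,193),(642,195),(640,247),(568,246)]
q1=np.array([plane(c,(160+u/2,120+v/2),.02)[:2] for u,v in C]);q2=np.array([plane(s,(170+(u-520)/1.2,140+v/1.2),.02)[:2] for u,v in S])
print(q1,q1.mean(0),q2,q2.mean(0))
R=pitched(YD,.2);g=packpt(0,.033,.2)
pre=g-R[:,2]*.06
ctrl.goto(pre,R);h=ctrl.move_l(g,vel=.06,contact_N=8);print("hit",h,g,ctrl.current_tool_pos())
ctrl.command_gripper(0.);print("grip",ctrl.current_grip_width()*91,ctrl.current_grasp_force())
f0=ctrl.current_contact_force();ctrl.move_l(g+.03*Z,vel=.06);print(ctrl.current_contact_force()-f0)
ctrl.move_l(g+.12*Z,vel=.15);print(ctrl.current_grip_width()*91,ctrl.current_t())
```

```text
[[0.5306 0.3332]
 [0.657  0.3524]
 [0.6768 0.2401]
 [0.5534 0.2191]] [0.6044 0.2862] [[0.6685 0.2469]
 [0.5399 0.2312]
 [0.5208 0.3475]
 [0.6455 0.3658]] [0.5937 0.2979]
hit False [0.6008 0.0196 0.0902] [0.6011 0.0197 0.0905]
grip 47.53486231982493 29.999920427799225
[ 2.4007  0.6858 -5.4776]
47.98873838847369 26.4167
```

Run:
```python
from h import *
np.set_printoptions(precision=4,suppress=True)
T=np.array([.599,.292,0]);R=down(YD)
ctrl.goto(T+.13*Z,R);ctrl.move_l(T+.06*Z,vel=.12);ctrl.sleep(.2)
print("hit",ctrl.move_l(T+.033*Z,vel=.03,contact_N=4),ctrl.current_tool_pos())
s=ctrl.read_camera("side")
ctrl.command_gripper(.8);ctrl.sleep(.2)
p=ctrl.current_tool_pos();ctrl.move_l(p+.10*Z,vel=.12)
ctrl.goto(np.array([.47,.25,.25]),R);ctrl.sleep(.3)
a=ctrl.read_camera("side");b=ctrl.read_camera("scene");w=cam("wrist")
cv2.imwrite("pics/c8.png",np.hstack([cv2.resize(a[150:390,170:350],(360,480)),cv2.resize(b[110:270,260:410],(420,448))[:,:420] if 0 else cv2.resize(b[110:270,270:410],(420,480))]))
print(ctrl.current_t())
```

```text
hit True [0.5987 0.292  0.0365]
32.1083
```

View pics/c8.png

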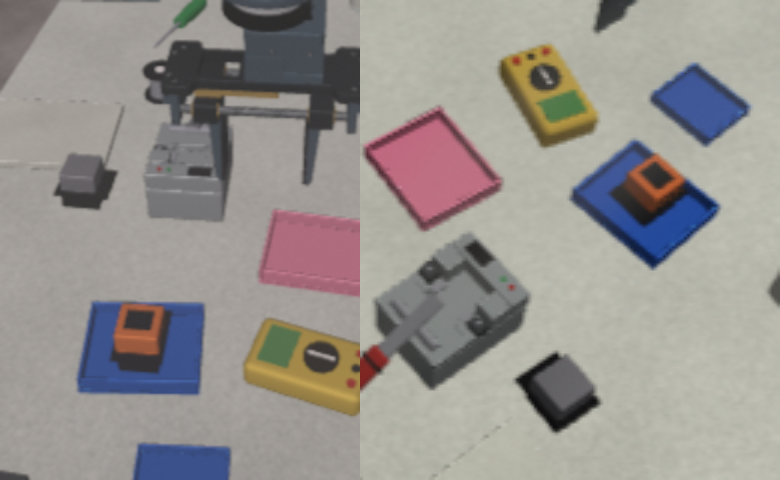

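The pack stands upright near the centre of the large blue tray (side crop (140,335), scene crop (655,185)). The gripper is clear and the bar still rests on the dock, so I'm handing in.

Run:
```python
from bench import ctrl
print(ctrl.current_contact_force(),ctrl.current_t());print(ctrl.sign_off())
```

```text
[-0.44378093  0.36000513 -1.15412313] 32.1083
the job is handed in; nothing more can be done
None
```

I prised the orange pack loose with the bar and stood it upright near the centre of the larger blue tray, then handed the job in at 32 s of the 61 s limit; sign-off returned no verdict.

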